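# Hang the ear defenders back on the stand

### The job

The mill run is finished: hang the ear defenders that stand on the bench on the empty arm of the ear-defender stand, beside the pair already there, with the headband astride the crossbar and one cup hanging freely on each side. Leave the other pair hanging where it is and do not disturb the other things on the bench.

Things in the scene. Friction and masses are not known exactly. Their poses are not given: they have to be found in the camera images.
- muffs_center (a point): Ear defenders to hang, upright on their two cups on the bench, turned any way. Rigid; grey cups, darker grey headband; 0.18-0.31 kg. 160 mm high, 160 wide ear to ear (own y), 68 deep (own x). Point: middle, 80 mm above the cups' feet, in the open space; own z up. Headband: half-round arch in own y-z, flat sides 30 mm apart along own x, 12 mm thick. Front/back and left/right are alike.
- muffs_crown (a point): Same pair and axes: middle of the headband's underside at the top of its arch, 148 mm above the cups' feet, 68 mm above muffs_center. The band's mid-line is a half circle of radius 66 mm about a point 8 mm above muffs_center: at 38 mm along own y either way it is 62 mm above muffs_center.
- muffs: Same pair and axes: origin on the bench midway between the cups' feet. Cups 84 mm high; their cushions face each other across a clear gap of 72 mm (own y -36 to +36 mm).
- stand_bar (a point): Ear-defender stand: horizontal round steel crossbar, 18 mm thick, top line 180 mm above the bench, on a central post. Point: on the bar's top line over the post; own y along the bar, own z up. Two arms, 140 mm each way, ending in discs 30 mm across; a sleeve 25 mm thick covers the middle 36 mm. The empty arm is on own +y; the other pair hangs on -y, 65 to 85 mm from the post.
- stand: Same stand and axes, turned any way: origin on the bench under the post. Post 20 mm thick, round base 170 mm across and 14 mm high, fixed to the bench.
- hung_center (a point): The like pair already hanging by its headband on the stand (must stay there); point and axes as for muffs_center (80 mm above the feet of its cups, own y ear to ear, across the bar).
- hung: The hanging pair: origin midway between the feet of its cups, about 32 mm above the bench.
- beaker: Glass beaker, 70 mm across, 90 mm high; origin at the middle of its foot. Bystander.
- dish0: Small round aluminium dish, 58 mm across, 24 mm high; origin at the middle of its foot. Bystander.
- dish1: Another such dish. Bystander.
- jar: Pale sample jar with white lid, 72 mm across, 105 mm high; origin at the middle of its foot. Bystander.
- wash: White wash bottle with bent blue spout, 70 mm across, 185 mm high; origin at the middle of its foot. Bystander.
- scoop: Aluminium sample scoop with round handle, 170 mm long along own x, 31 mm high, origin on its underside 17 mm on the handle's side of the back wall of its pan. Bystander.
- brush: Flat bench brush with wooden back, 120 mm long along own y, 35 mm wide, 32 mm high; origin at the middle of its underside. Bystander.
There are look-alikes about, which are no part of the job. Leave any orange look-alike of the muffs alone. Leave any orange look-alike of the hung alone.

How it is judged:
At the end, for the whole second after the job is handed in: Pair hangs on the empty arm: underside of the arch's top within 12 mm in height and 25 mm sideways of the bar's top, 25-140 mm from the post, upright within 20 deg, square across the bar within 23 deg, borne by the stand, slower than 0.05 m/s. The other pair still hangs upright (x of muffs_crown in the frame of stand_bar between -0.025 and 0.025 m and y of muffs_crown in the frame of stand_bar between 0.025 and 0.14 m and z of muffs_crown in the frame of stand_bar between -0.012 and 0.012 m and contact force between each of muffs, hung and stand above 0.5 N and angle between each of muffs_center, hung_center's own z axis and vertical below 0.35 rad and angle between the x axis of muffs_center and the y axis of stand_bar, either way round below 0.4 rad and linear speed of muffs below 0.05 m/s and x of hung_center in the frame of stand_bar between -0.035 and 0.035 m); the robot touches nothing.
It fails at once if the pair already hanging is shifted by more than 40 mm (distance of hung_center from where it was at the start of the episode above 0.04 m).
It fails at once if another thing on the bench is moved by more than 40 mm (distance of any of beaker, dish0, dish1, jar, wash, scoop, brush from where it was at the start of the episode above 0.04 m).
It also fails if it takes over 48 s, if anything falls off the work surface, if the arm or the gripper's body presses on something with over 40 N, if the wrist force passes 120 N, or if a joint passes its speed limit or range.

### The arm

A 6-joint arm with a two-finger parallel gripper is mounted at the origin on the work surface. World frame = base frame: x ahead of the robot, y to its left, z up, the work surface at z = 0. Lengths are in m, angles in rad, forces in N, time in s.
With the tool pointing down it reaches from about 0.3 to 0.775 m from the base axis. Payload 14.6 kg.
Tool frame: the origin (TCP) lies at the centre of the arm's flange, where the gripper is bolted on; the fingertips stand 173 mm ahead of it and the grasp point (between the pads) lies 155 mm ahead of it (r.tcp_to_tips is the distance from the TCP to the fingertips, in m); z points along the fingers, y is the line along which they close (so a half turn about z gives the same grasp; the last joint's range is limited). The gripper opens to 85 mm and grips with 20 to 120 N. Pads are 22 mm wide; open, the fingers measure 114 mm over their backs; the gripper's body (76 mm by 85 mm) begins 54 mm behind the grasp point. The pads swing forward as they close: fully open they stand 13 mm farther back than shut.
Start: joints at [1.063, 0.3, 1.521, -0, 1.321, -0.067], TCP at [0.235, 0.497, 0.405] pointing down, gripper open.
Joint ranges: [-3.03, 3.03], [-0.79, 2.21], [0.23, 2.52], [-1.04, 4.18], [0, 3.07], [-2.55, 2.55]. Speed limits (rad/s): [2.22, 2.22, 2.57, 3.14, 3.14, 3.14].

### API

Orientations are given as a unit quaternion [w, x, y, z].
In Python, from plant import sense, imaging, sign_off, r gives the robot as it stands.
- The arm moves only by the tool step_arm, never from a script. Its argument "series" is a list that holds one entry, the list of rows, each a list of 5 numbers: the opening, from -1 (shut) to 1 (fully open), then the shift along the world's x, y, z in units of 400 mm (1.0 is 400 mm), then the turn about the world's z in units of 180 degrees (1.0 is 180 degrees). In form: [[[fingers, dx, dy, dz, twist], ...]]. A call has 1 to 20 rows; each row is the pose to reach, as a shift and turn from the pose commanded when the call began, turning the shorter way round; what a row does not reach only later rows make up. A row lasts 1/8 s, in which the tool goes at most 62.5 mm and 10.7 degrees, less where a joint would pass 70% of its speed; a pose out of reach is approached as far as the arm can. A call with a number of a shift or a turn outside -1 to 1 is refused whole. A call with a gripper value outside its range is refused whole. The fingers move at their own pace and stop on an object; the grip force is fixed at half the most. Time passes only in rows, so rows that repeat a pose let the fingers close. It gives the time, the measured TCP pose, the force, the opening and the grip force at its end, in the units of the state.
- sense(): the state, without advancing time (a new reading comes with each control period).
- imaging.camera(name): name is "scene" or "top" or "wrist"; returns a dict with "image" (400x640x3 uint8, blue, green, red), "z_map" (400x640 float32, m along the optical axis (not along the pixel's ray), 0 where there is no reading), "fovy" (degrees; the focal length in pixels is half the picture's height over the tangent of half this angle, whatever the lens; pixels are square), "cx", "cy" (the principal point, pixels), "origin" and "attitude" of the camera in the world. Camera axes: x right, y down, z forward; pixel columns grow to the right and rows downward; lengths in m; the calibration is good to about 2 mm. A picture is of the moment at which its call begins.
- sign_off(): hands the job in; it is judged then, once.
The state is a dict: "time_s": time; "joint_pos": joint angles; "qvel": joint speeds; "joint_torque": joint torques, N m; "tool_pos": TCP position; "tool_rot": TCP orientation; "force": force on the tool from outside, world axes, zero at the start; "torque": the same for the moment, N m; "opening": opening from 0.0 (shut) to 1.0 (fully open); "gripper_force": force on a finger pad.
Only numpy, scipy, OpenCV 4.12 (cv2) and the standard library are available. Lean on these libraries where they do the work, as an engineer would, in place of code of your own. Each camera call takes 0.05 s, during which the arm holds its last target. There are 200 camera calls.

## Working session

There is one attempt and no reset: what is moved stays moved. The work goes in short steps, Python scripts to look and compute and a tool call to move; the robot and the scene stay as the last step left them, time stands still between calls to the robot, and variables do not carry over. Pictures are saved under pics/ and viewed, at most 10 in all, crops included, and the job is handed in when it is done.

Besides the shell and the picture viewer there is one more tool, called after "Request:" by a JSON object that holds its "name" and its "arguments", one argument or row to a line. step_arm: Moves the arm, as the interface text tells. Shifts and turns lie within -1 to 1; 1 stands for 400 mm of shift or 180 degrees of turn. Its arguments: {"type":"object","properties":{"series":{"type":"array","items":{"type":"array","items":{"type":"array","items":{"type":"number"}}}}},"required":["series"]}

```bash
mkdir -p pics
cat > h.py <<'E'
import numpy as np, cv2
from plant import sense, imaging, sign_off, r
from scipy.spatial.transform import Rotation as R
def cam(n):
    c=imaging.camera(n); a=np.array(c["attitude"],float)
    c["R"]=a if a.shape==(3,3) else R.from_quat(a[[1,2,3,0]]).as_matrix()
    c["o"]=np.array(c["origin"],float); c["f"]=200/np.tan(np.radians(c["fovy"])/2); return c
def cloud(c):
    z=c["z_map"]; v,u=np.mgrid[:z.shape[0],:z.shape[1]]
    p=np.stack([(u-c["cx"])/c["f"]*z,(v-c["cy"])/c["f"]*z,z],-1)
    w=p@c["R"].T+c["o"]; w[z<=0]=np.nan; return w
def plane(c,u,v,h):
    d=c["R"]@np.array([(u-c["cx"])/c["f"],(v-c["cy"])/c["f"],1]); return c["o"]+d*(h-c["o"][2])/d[2]
E
python3 - <<'E'
from h import *
for n in ("scene","top"):
    c=cam(n); cv2.imwrite(f"pics/{n}0.png",c["image"]); print(n,c["o"],c["R"].round(3).tolist(),c["f"],c["cx"],c["cy"],(c["z_map"]>0).mean())
    np.savez(f"{n}0.npz",**{k:c[k] for k in("image","z_map","R","o","f","cx","cy")})
s=sense(); print(s["time_s"],s["tool_pos"],s["tool_rot"],s["opening"],r.tcp_to_tips)
E
```

```text
scene [1.21125731 0.1944219  1.29581733] [[-0.185, 0.833, -0.522], [0.983, 0.159, -0.094], [0.005, -0.53, -0.848]] 460.5165582662037 316.60452635395916 207.60860390666258 0.99598828125
top [0.31545197 0.05749334 1.18303174] [[-0.012, -0.988, 0.152], [-1.0, 0.009, -0.02], [0.019, -0.153, -0.988]] 452.01861141417646 320.54506886883564 193.59810730938477 0.9960546875
0.1 [0.23464811 0.4973922  0.40415312] [-1.50613817e-04  2.18591725e-01  9.75816247e-01 -5.36669753e-04] 1.000506313973066 0.1734
```

View pics/scene0.png

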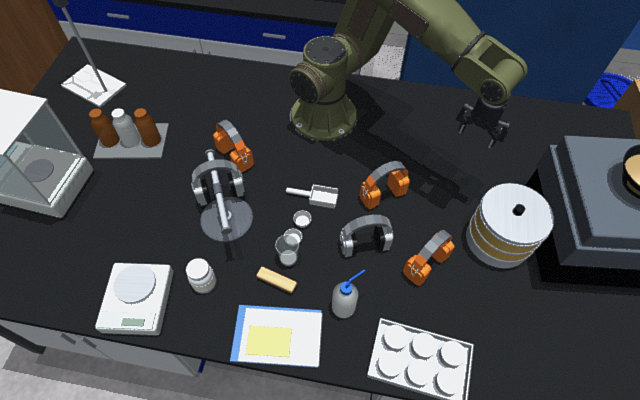

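View pics/top0.png

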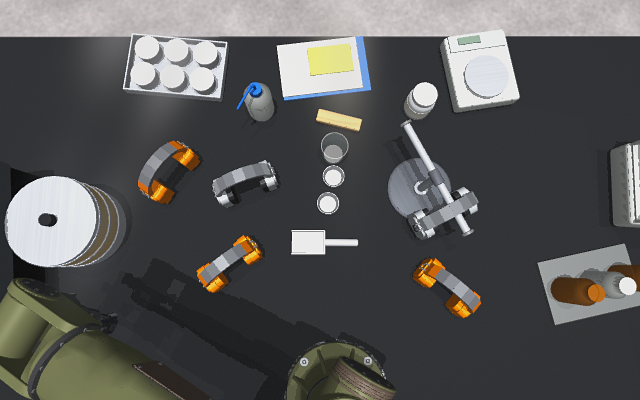

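Candidates for the muffs: grey standing pair scene (366,235) / top (245,183), orange look-alikes scene (385,185), (430,258), (234,147) / top (230,263), (168,170), (447,287), and the hung grey pair, scene (217,183) / top (443,212). I choose the grey standing pair. The empty arm is the end at top (407,126), scene about (227,230).

```bash
cat > m.py <<'E'
from h import *
def line(p):
    m=p.mean(0);_,s,vt=np.linalg.svd(p-m,full_matrices=False);return m,vt[0],s/np.sqrt(len(p))
def rep(c,n,box,zlo,zhi):
    w=cloud(c);u0,v0,u1,v1=box;p=w[v0:v1,u0:u1].reshape(-1,3)
    return p[(p[:,2]>zlo)&(p[:,2]<zhi)]
if __name__=="__main__":
    for n,bm,bs in(("top",(205,155,285,212),(370,110,490,245)),("scene",(335,210,398,262),(185,140,255,245))):
        c=dict(np.load(n+"0.npz"));w=cloud(c)
        p=rep(c,n,bm,.125,.2);m,d,s=line(p[:,:2])
        print(n,"muffs band",len(p),"zmax",np.percentile(p[:,2],99),m.round(4),"yaw",np.degrees(np.arctan2(d[1],d[0])).round(1),s.round(4),((p[:,:2].max(0)+p[:,:2].min(0))/2).round(4))
        t=(p[:,:2]-m)@d;print(" ext",t.min().round(4),t.max().round(4))
        p=rep(c,n,bs,.165,.184);m,d,s=line(p[:,:2]);t=(p[:,:2]-m)@d
        print(n,"bar",len(p),m.round(4),"yaw",np.degrees(np.arctan2(d[1],d[0])).round(1),s.round(4),"ends",(m+d*t.min()).round(3),(m+d*t.max()).round(3))
        print(" z 99%",np.percentile(p[:,2],[50,99]))
        p=rep(c,n,bs,.007,.02);print(" base",len(p),(cv2.minEnclosingCircle(p[:,:2].astype(np.float32))))
        p=rep(c,n,bs,.195,.3);print(" hung top",len(p),p.mean(0).round(4), np.percentile(p[:,2],99))
    c=dict(np.load("top0.npz"));a=c["image"][140:230,190:300];cv2.imwrite("pics/crop.png",cv2.resize(a,None,fx=5,fy=5))
    # tall obstacles
    w=cloud(c)
    for nm,u,v in(("wash",260,103),("beaker",335,148),("dish",333,176),("dish",328,203),("jar",422,98),("or",230,263),("or",168,170),("or",447,287),("brush",339,120)):
        print(nm,w[v,u].round(3))
E
python3 m.py
```

```text
top muffs band 707 zmax 0.1609998648292218 [0.518  0.2237] yaw -68.8 [0.0343 0.0093] [0.5183 0.2236]
 ext -0.0624 0.0606
top bar 1284 [ 0.4945 -0.2296] yaw -154.6 [0.0829 0.0208] ends [ 0.638 -0.162] [ 0.374 -0.287]
 z 99% [0.17681555 0.18365306]
 base 2180 ((0.5772744417190552, -0.27946341037750244), 0.17503176629543304)
 hung top 1 [ 0.4462 -0.2564  0.1955] 0.19546125833702988
scene muffs band 461 zmax 0.16339142044908886 [0.5268 0.2206] yaw 110.3 [0.0345 0.0098] [0.5234 0.2241]
 ext -0.0582 0.0665
scene bar 677 [ 0.5052 -0.2317] yaw 26.6 [0.0861 0.0222] ends [ 0.379 -0.295] [ 0.644 -0.162]
 z 99% [0.17759798 0.18379134]
 base 1556 ((0.3951529860496521, -0.29516613483428955), 0.23321335017681122)
 hung top 8 [ 0.4377 -0.2585  0.1964] 0.19833985332540027
wash [0.708 0.182 0.113]
beaker [ 0.621 -0.007  0.002]
dish [ 0.545 -0.001 -0.002]
dish [0.472 0.014 0.003]
jar [ 0.721 -0.221  0.107]
or [0.318 0.241 0.155]
or [ 0.566  0.439 -0.005]
or [ 0.259 -0.246  0.152]
brush [ 0.69  -0.018  0.031]
```

View pics/crop.png

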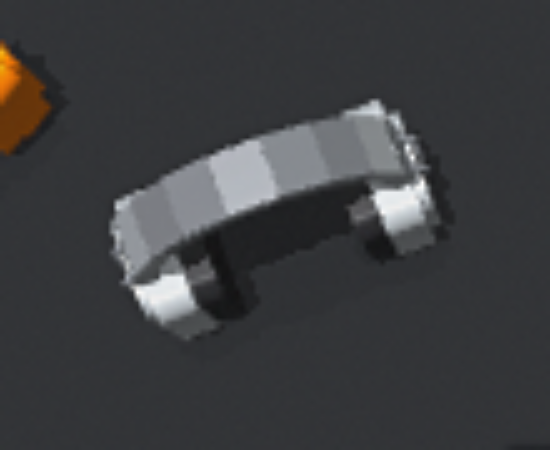

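The crop shows a grey band on silver-grey cups, with the crown at about top pixel (242,175), so this is the right pair. I'll move over the grasp point, 38 mm off the crown, and check with the wrist camera.

Request:
{"name": "step_arm", "arguments": {
  "series": [
    [[1, 0.34, -0.3, 0.15, -0.12], [1, 0.68, -0.6, 0.15, -0.245], [1, 0.68, -0.6, 0.15, -0.245], [1, 0.68, -0.6, 0.15, -0.245], [1, 0.68, -0.6, 0.15, -0.245], [1, 0.68, -0.6, 0.15, -0.245], [1, 0.68, -0.6, 0.15, -0.245], [1, 0.68, -0.6, 0.15, -0.245], [1, 0.68, -0.6, 0.15, -0.245]]
  ]
}}

```text
time_s: 1.23
tool_pos: [0.5059, 0.2583, 0.4645]
tool_rot: [-0.0, 0.568, 0.823, -0.0]
force: [-0.6, -0.0, 0.8]
opening: 0.998
gripper_force: 0.0
```

Run:
```python
from h import *
from m import line
s=sense();print(s["time_s"],s["tool_pos"],R.from_quat(np.array(s["tool_rot"])[[1,2,3,0]]).as_matrix()[:,1])
c=cam("wrist");cv2.imwrite("pics/w1.png",c["image"]);print(c["o"],c["R"].round(2).tolist())
w=cloud(c).reshape(-1,3);near=np.linalg.norm(w[:,:2]-[.522,.2225],axis=1)<.1
p=w[near&(w[:,2]>.15)&(w[:,2]<.17)];m,d,sd=line(p[:,:2]);n=np.array([-d[1],d[0]])
t=(p[:,:2]-m)@d;q=(p[:,:2]-m)@n
print("wrist band",len(p),np.percentile(p[:,2],99),m,np.degrees(np.arctan2(d[1],d[0])),t.min(),t.max(),q.min(),q.max(),"mid",m+d*(t.min()+t.max())/2+n*(q.min()+q.max())/2)
# bar from both static views, only empty arm & away from hung
for nm in("top","scene"):
    k=dict(np.load(nm+"0.npz"));w=cloud(k).reshape(-1,3)
    rel=w[:,:2]-[.508,-.227];a=np.array([.9,.436]);b=np.array([-.436,.9])
    y=rel@a;x=rel@b
    p=w[(abs(x)<.03)&(y>.03)&(y<.125)&(w[:,2]>.172)&(w[:,2]<.19)];m,d,sd=line(p[:,:2]);d=d*np.sign(d[0])
    e=w[(abs(x)<.03)&(abs(y)<.19)&(w[:,2]>.168)&(w[:,2]<.205)];t=(e[:,:2]-m)@d
    print(nm,"bar",len(p),m,np.degrees(np.arctan2(d[1],d[0])),sd,"z",np.percentile(p[:,2],[90,99]),"ends",np.percentile(t,[.5,99.5]),"mid",m+d*np.mean(np.percentile(t,[.5,99.5])))
```

```text
1.225 [0.50592304 0.25832625 0.46452033] [ 9.35241844e-01  3.54009212e-01 -4.14676989e-04]
[0.47830674 0.32829869 0.43369405] [[0.94, 0.34, 0.1], [0.35, -0.89, -0.27], [-0.0, 0.29, -0.96]]
wrist band 2234 0.16102586935489455 [0.51846443 0.22873122] -68.49155407831543 -0.03500380508986802 0.04270902409231912 -0.014987781170510864 0.014960175123832188 mid [0.51986411 0.22514183]
top bar 279 [ 0.57643762 -0.19189768] 26.545215645424257 [0.02748425 0.00454948] z [0.17941025 0.18142695] ends [-0.22176462  0.06782333] mid [ 0.50758107 -0.22629616]
scene bar 169 [ 0.57897413 -0.19472302] 26.8150880198762 [0.02730374 0.00498221] z [0.18162263 0.18417509] ends [-0.2212826   0.07216589] mid [ 0.51243325 -0.22835723]
```

View pics/w1.png

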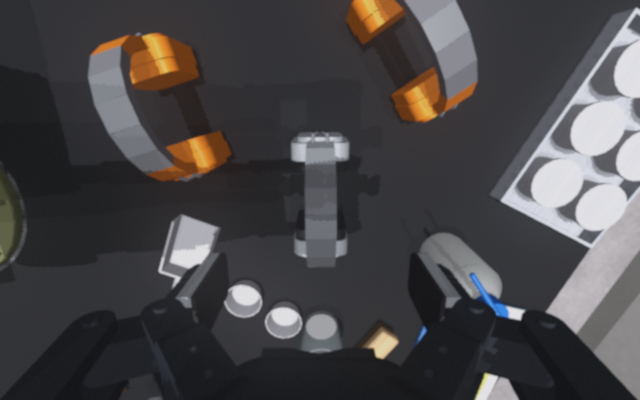

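Wrist view: the grey pair is centred between the fingers, its band running from (320,140) to (320,260), centre (0.520, 0.225), top 0.161. The tool already stands over the grasp point, so I'll descend, close and lift slightly.

Request:
{"name": "step_arm", "arguments": {
  "series": [
    [[1, 0, 0.003, -0.14, 0.003], [1, 0, 0.003, -0.28, 0.003], [1, 0, 0.003, -0.37, 0.003], [1, 0, 0.003, -0.411, 0.003], [1, 0, 0.003, -0.411, 0.003], [-1, 0, 0.003, -0.411, 0.003], [-1, 0, 0.003, -0.411, 0.003], [-1, 0, 0.003, -0.411, 0.003], [-1, 0, 0.003, -0.411, 0.003], [-1, 0, 0.003, -0.411, 0.003], [-1, 0, 0.003, -0.411, 0.003], [-1, 0, 0.003, -0.411, 0.003]]
  ]
}}

```text
time_s: 2.78
tool_pos: [0.5068, 0.2587, 0.3012]
tool_rot: [0.0, 0.565, 0.825, 0.001]
force: [-0.2, 0.3, 6.0]
opening: 0.34
gripper_force: 59.7
```

Gripped on the 30 mm band. Now I'll lift, gently at first.

Request:
{"name": "step_arm", "arguments": {
  "series": [
    [[-1, 0, 0, 0.03, 0], [-1, 0, 0, 0.1, 0], [-1, 0, 0, 0.2, 0], [-1, 0, 0, 0.3, 0], [-1, 0, 0, 0.4, 0], [-1, 0, 0, 0.5, 0], [-1, 0, 0, 0.56, 0], [-1, 0, 0, 0.56, 0], [-1, 0, 0, 0.56, 0]]
  ]
}}

```text
time_s: 3.9
tool_pos: [0.5067, 0.2586, 0.5229]
tool_rot: [-0.001, 0.565, 0.825, -0.001]
force: [0.5, 0.5, -2.6]
opening: 0.337
gripper_force: 59.7
```

Run:
```python
from h import *
c=cam("scene");cv2.imwrite("pics/s2.png",c["image"][100:300,150:470].repeat(2,0).repeat(2,1))
s=sense();print(s["tool_pos"])
w=cloud(c).reshape(-1,3)
for n in("scene","top"):
    c=cam(n);w=cloud(c).reshape(-1,3);p=w[(np.linalg.norm(w[:,:2]-[.52,.225],axis=1)<.12)&(w[:,2]>.2)&(w[:,2]<.41)]
    d=np.array([.3665,-.930]);t=(p[:,:2]-[.52,.225])@d
    print(n,[(round(a,2),p[abs(t-a)<.005][:,2].min().round(3),np.percentile(p[abs(t-a)<.005][:,2],95).round(3)) for a in np.arange(-.08,.085,.01) if (abs(t-a)<.005).sum()>5])
```

```text
[0.50675864 0.25864865 0.52271929]
scene [(np.float64(-0.07), np.float64(0.231), np.float64(0.329)), (np.float64(-0.06), np.float64(0.23), np.float64(0.337)), (np.float64(-0.05), np.float64(0.23), np.float64(0.348)), (np.float64(-0.04), np.float64(0.218), np.float64(0.367)), (np.float64(-0.03), np.float64(0.227), np.float64(0.401)), (np.float64(-0.02), np.float64(0.357), np.float64(0.407)), (np.float64(-0.01), np.float64(0.366), np.float64(0.384)), (np.float64(-0.0), np.float64(0.368), np.float64(0.383)), (np.float64(0.01), np.float64(0.367), np.float64(0.385)), (np.float64(0.02), np.float64(0.364), np.float64(0.382)), (np.float64(0.03), np.float64(0.361), np.float64(0.379)), (np.float64(0.04), np.float64(0.235), np.float64(0.373)), (np.float64(0.05), np.float64(0.229), np.float64(0.366)), (np.float64(0.06), np.float64(0.228), np.float64(0.356)), (np.float64(0.07), np.float64(0.224), np.float64(0.339)), (np.float64(0.08), np.float64(0.227), np.float64(0.305))]
top [(np.float64(-0.0), np.float64(0.368), np.float64(0.381)), (np.float64(0.01), np.float64(0.365), np.float64(0.382)), (np.float64(0.02), np.float64(0.364), np.float64(0.38)), (np.float64(0.03), np.float64(0.246), np.float64(0.376)), (np.float64(0.04), np.float64(0.234), np.float64(0.371)), (np.float64(0.05), np.float64(0.236), np.float64(0.362)), (np.float64(0.06), np.float64(0.231), np.float64(0.353)), (np.float64(0.07), np.float64(0.236), np.float64(0.336)), (np.float64(0.08), np.float64(0.264), np.float64(0.304))]
```

View pics/s2.png

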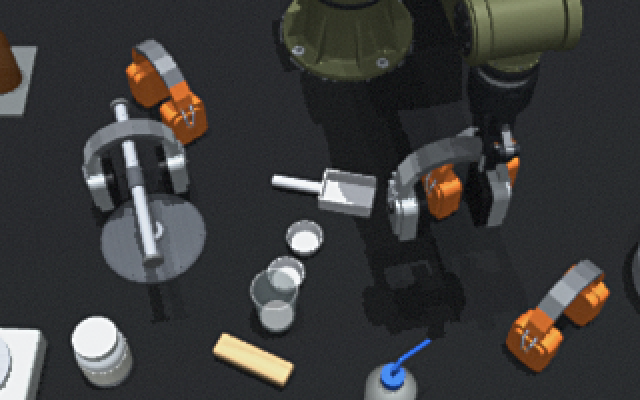

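Held level, with the feet at about 0.222. The crop shows the other pair, bar and bystanders unmoved. I'll carry the pair to just beside the bar and turn it to match.

Request:
{"name": "step_arm", "arguments": {
  "series": [
    [[-1, 0.01, -0.05, 0, 0], [-1, 0.02, -0.14, 0, 0.01], [-1, 0.03, -0.24, 0, 0.02], [-1, 0.05, -0.34, 0, 0.031], [-1, 0.07, -0.44, 0, 0.031], [-1, 0.08, -0.54, 0, 0.031], [-1, 0.1, -0.64, 0, 0.031], [-1, 0.11, -0.74, 0, 0.031], [-1, 0.12, -0.84, 0, 0.031], [-1, 0.13, -0.92, 0, 0.031], [-1, 0.14, -0.97, 0, 0.031], [-1, 0.14, -1.0, 0, 0.031], [-1, 0.14, -1.0, 0, 0.031], [-1, 0.14, -1.0, 0, 0.031]]
  ]
}}

```text
time_s: 5.8
tool_pos: [0.5626, -0.1406, 0.5244]
tool_rot: [-0.0, 0.524, 0.852, 0.0]
force: [1.3, 0.8, -2.4]
opening: 0.341
gripper_force: 59.7
```

```bash
cat > chk.py <<'E'
from h import *
from m import line
s=sense();T=np.array(s["tool_pos"]);print(s["time_s"],T,s["force"])
a=np.array([.893,.449]);b=np.array([-.449,.893]);o=np.array([.510,-.227])
for n in("scene","top"):
    c=cam(n);w=cloud(c).reshape(-1,3)
    zl,zh=T[2]-.205,T[2]-.135
    ctr=T[:2]-.036*b
    p=w[(np.linalg.norm(w[:,:2]-ctr,axis=1)<.085)&(w[:,2]>zl)&(w[:,2]<zh)]
    y=(p[:,:2]-o)@a;x=(p[:,:2]-o)@b;xr=x-(ctr-o)@b
    k=xr<.012  # away from fingers
    m,d,sd=line(p[k][:,:2]);print(n,"band along",np.percentile(y[k],[1,50,99]).round(4),"x min",np.percentile(x,.5).round(4),"yaw off b deg",(np.degrees(np.arctan2(d@a,d@b)+np.pi/2)%180-90).round(1),
      [(round(g,2),np.percentile(p[abs(x-g)<.005][:,2],97).round(3)) for g in np.arange(-.08,.08,.01) if (abs(x-g)<.005).sum()>8])
E
python3 chk.py
```

```text
5.8 [ 0.56264111 -0.14059629  0.52437618] [ 1.3203727   0.76413695 -2.38097013]
scene band along [0.0713 0.0924 0.1039] x min -0.0539 yaw off b deg -3.0 [(np.float64(-0.05), np.float64(0.349)), (np.float64(-0.04), np.float64(0.362)), (np.float64(-0.03), np.float64(0.371)), (np.float64(-0.02), np.float64(0.378)), (np.float64(-0.01), np.float64(0.381)), (np.float64(-0.0), np.float64(0.385)), (np.float64(0.01), np.float64(0.385)), (np.float64(0.02), np.float64(0.385)), (np.float64(0.03), np.float64(0.385)), (np.float64(0.04), np.float64(0.384)), (np.float64(0.05), np.float64(0.377)), (np.float64(0.06), np.float64(0.374)), (np.float64(0.07), np.float64(0.364))]
top band along [0.0695 0.07   0.0765] x min -0.0515 yaw off b deg -4.0 [(np.float64(-0.05), np.float64(0.342)), (np.float64(-0.04), np.float64(0.359)), (np.float64(-0.03), np.float64(0.365))]
```

Matches the prediction. I'll shift the last 19 mm over the bar and descend to about 20 mm above seating.

Request:
{"name": "step_arm", "arguments": {
  "series": [
    [[-1, 0, -0.03, 0, 0], [-1, 0, -0.047, 0, 0], [-1, 0, -0.047, 0, 0], [-1, 0, -0.047, -0.05, 0], [-1, 0, -0.047, -0.12, 0], [-1, 0, -0.047, -0.2, 0], [-1, 0, -0.047, -0.28, 0], [-1, 0, -0.047, -0.35, 0], [-1, 0, -0.047, -0.4, 0], [-1, 0, -0.047, -0.43, 0], [-1, 0, -0.047, -0.43, 0]]
  ]
}}

```text
time_s: 7.28
tool_pos: [0.5627, -0.1602, 0.3519]
tool_rot: [-0.001, 0.524, 0.852, -0.0]
force: [0.3, -0.2, -2.1]
opening: 0.338
gripper_force: 59.6
```

```bash
python3 chk.py
python3 - <<'E'
from h import *
a=cam("scene")["image"][120:270,150:300];b=cam("top")["image"][90:240,360:510]
cv2.imwrite("pics/p3.png",cv2.resize(np.hstack([a,b]),None,fx=2.6,fy=2.6))
E
```

```text
7.275 [ 0.56269501 -0.16016057  0.35186757] [ 0.33023489 -0.19991924 -2.1293162 ]
scene band along [0.0013 0.0867 0.1478] x min -0.0707 yaw off b deg 85.3 [(np.float64(-0.07), np.float64(0.172)), (np.float64(-0.06), np.float64(0.187)), (np.float64(-0.05), np.float64(0.197)), (np.float64(-0.04), np.float64(0.203)), (np.float64(-0.03), np.float64(0.208)), (np.float64(-0.02), np.float64(0.21)), (np.float64(-0.01), np.float64(0.213)), (np.float64(-0.0), np.float64(0.212)), (np.float64(0.01), np.float64(0.214)), (np.float64(0.02), np.float64(0.213)), (np.float64(0.04), np.float64(0.199)), (np.float64(0.05), np.float64(0.192)), (np.float64(0.06), np.float64(0.184)), (np.float64(0.07), np.float64(0.168))]m.py:3: RuntimeWarning: Mean of empty slice.
  m=p.mean(0);_,s,vt=np.linalg.svd(p-m,full_matrices=False);return m,vt[0],s/np.sqrt(len(p))
  ret = um.true_divide(
Traceback (most recent call last):
  File "chk.py", line 12, in <module>
    m,d,sd=line(p[k][:,:2]);print(n,"band along",np.percentile(y[k],[1,50,99]).round(4),"x min",np.percentile(x,.5).round(4),"yaw off b deg",(np.degrees(np.arctan2(d@a,d@b)+np.pi/2)%180-90).round(1),
           ~~~~^^^^^^^^^^^^
  File "m.py", line 3, in line
    m=p.mean(0);_,s,vt=np.linalg.svd(p-m,full_matrices=False);return m,vt[0],s/np.sqrt(len(p))
                                                                       ~~^^^
IndexError: index 0 is out of bounds for axis 0 with size 0
```

View pics/p3.png

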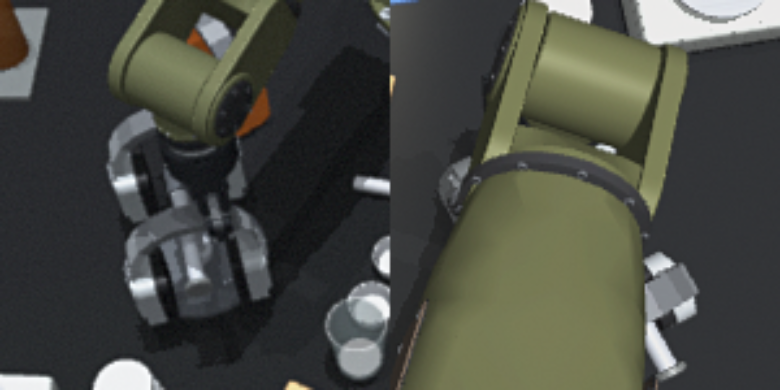

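The view shows the band astride the bar (bar end at (195,285) between the cups), centred within a few mm, with the crown top at 0.212. It needs about 19 mm more, so I'll lower slowly.

Request:
{"name": "step_arm", "arguments": {
  "series": [
    [[-1, 0, 0, -0.02, 0], [-1, 0, 0, -0.035, 0], [-1, 0, 0, -0.042, 0], [-1, 0, 0, -0.046, 0], [-1, 0, 0, -0.046, 0]]
  ]
}}

```text
time_s: 8.1
tool_pos: [0.5627, -0.1602, 0.3339]
tool_rot: [0.0, 0.524, 0.852, 0.0]
force: [0.5, -0.3, -3.2]
opening: 0.336
gripper_force: 59.7
```

Request:
{"name": "step_arm", "arguments": {
  "series": [
    [[-1, 0, 0, -0.003, 0], [-1, 0, 0, -0.006, 0], [-1, 0, 0, -0.006, 0]]
  ]
}}

```text
time_s: 8.48
tool_pos: [0.5627, -0.1601, 0.3327]
tool_rot: [0.001, 0.524, 0.852, 0.0]
force: [-3.7, 1.3, 6.4]
opening: 0.341
gripper_force: 61.1
```

Contact at the expected height (TCP 0.333). I'll release gradually and back off straight up.

Request:
{"name": "step_arm", "arguments": {
  "series": [
    [[-0.25, 0, 0, 0, 0], [-0.15, 0, 0, 0, 0], [0, 0, 0, 0, 0], [0.3, 0, 0, 0, 0], [0.5, 0, 0, 0, 0], [0.5, 0, 0, 0, 0], [0.5, 0, 0, 0, 0], [0.5, 0, 0, 0.05, 0], [0.5, 0, 0, 0.13, 0], [0.5, 0, 0, 0.25, 0], [0.5, 0, 0, 0.38, 0], [0.5, 0, 0, 0.5, 0], [0.5, -0.1, 0.15, 0.5, 0], [0.5, -0.15, 0.3, 0.5, 0], [0.5, -0.15, 0.45, 0.5, 0], [0.5, -0.15, 0.6, 0.5, 0], [0.5, -0.15, 0.7, 0.5, 0], [0.5, -0.15, 0.7, 0.5, 0], [0.5, -0.15, 0.7, 0.5, 0], [0.5, -0.15, 0.7, 0.5, 0]]
  ]
}}

```text
time_s: 10.98
tool_pos: [0.5028, 0.1188, 0.5316]
tool_rot: [0.0, 0.525, 0.851, -0.0]
force: [0.5, -0.8, -0.5]
opening: 0.752
gripper_force: 0.0
```

Run:
```python
from h import *
from m import line
A=np.array([.893,.449]);B=np.array([-.449,.893]);o=np.array([.510,-.227])
im=[]
for n,(u,v) in(("scene",(150,120)),("top",(360,90))):
    c=cam(n);im.append(c["image"][v:v+150,u:u+150]);w=cloud(c).reshape(-1,3)
    y=(w[:,:2]-o)@A;x=(w[:,:2]-o)@B
    for nm,s in(("muffs",1),("hung",-1)):
        p=w[(abs(x)<.085)&(abs(y*s-.078)<.06)&(w[:,2]>.15)&(w[:,2]<.25)]
        X=(p[:,:2]-o)@B;Y=(p[:,:2]-o)@A;q=abs(X)>.015
        sl,ic=np.polyfit(X[q],Y[q],1)
        print(n,nm,"top",np.percentile(p[:,2],98).round(4),"X",X.min().round(3),X.max().round(3),"Y",np.median(Y[q]).round(3),"yaw",np.degrees(np.arctan(sl)).round(1),[(g,np.percentile(p[abs(X-g)<.005][:,2],97).round(3)) for g in(-.06,-.04,-.02,.02,.04,.06)if (abs(X-g)<.005).any()])
cv2.imwrite("pics/f4.png",cv2.resize(np.hstack(im),None,fx=2.6,fy=2.6))
s=sense();print(s["time_s"],s["tool_pos"],s["opening"])
```

```text
scene muffs top 0.1943 X -0.069 0.064 Y 0.082 yaw -0.5 [(-0.06, np.float64(0.172)), (-0.04, np.float64(0.186)), (-0.02, np.float64(0.193)), (0.02, np.float64(0.193)), (0.04, np.float64(0.184)), (0.06, np.float64(0.165))]
scene hung top 0.1946 X -0.069 0.063 Y -0.076 yaw -0.8 [(-0.06, np.float64(0.171)), (-0.04, np.float64(0.186)), (-0.02, np.float64(0.192)), (0.02, np.float64(0.193)), (0.04, np.float64(0.182)), (0.06, np.float64(0.163))]
top muffs top 0.1921 X -0.064 0.068 Y 0.075 yaw 0.4 [(-0.06, np.float64(0.165)), (-0.04, np.float64(0.183)), (-0.02, np.float64(0.191)), (0.02, np.float64(0.192)), (0.04, np.float64(0.183)), (0.06, np.float64(0.168))]
top hung top 0.1924 X -0.065 0.066 Y -0.084 yaw -1.0 [(-0.06, np.float64(0.167)), (-0.04, np.float64(0.183)), (-0.02, np.float64(0.192)), (0.02, np.float64(0.192)), (0.04, np.float64(0.184)), (0.06, np.float64(0.167))]
11.075 [0.50276453 0.1189329  0.53153592] 0.7495884578334681
```

View pics/f4.png

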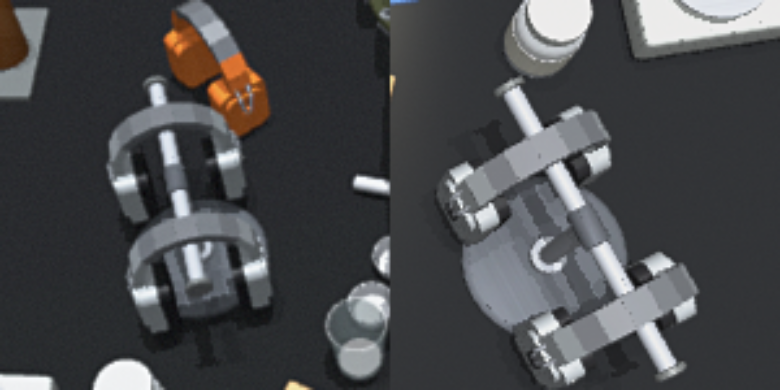

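Both pairs hang level and square across the bar, new one at left-crop (200,250), about 78 mm from the post, and the gripper is clear. Handing in.

```bash
python3 -c "from plant import sign_off; print(sign_off())"
```

```text
the job is handed in; nothing more can be done
None
```

The ear defenders hang level and square on the empty arm of the stand, about 78 mm from the post; the other pair still hangs where it was, the gripper is clear, and I handed the job in at about 11 s (no verdict was returned).

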